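# Turn over the dip-pot bin at the pass

### The arm

A 6-joint arm with a two-finger parallel gripper is mounted at the origin on a cart in front of the work surface, level with it; the furniture and walls round the work are solid. World frame = base frame: x ahead of the robot, y to its left, z up, the work surface at z = 0. Lengths are in m, angles in rad, forces in N, time in s.
With the tool pointing down it reaches from about 0.275 to 0.75 m from the base axis. Payload 10.2 kg.
Tool frame: the origin (TCP) lies midway between the tips of the shut fingers; the grasp point (between the pads) lies 19 mm behind it; z points along the fingers, y is the line along which they close (so a half turn about z gives the same grasp; the last joint's range is limited). The gripper opens to 88 mm and grips with 3 to 60 N. Pads are 18 mm wide; open, the fingers measure 123 mm over their backs; the gripper's body (75 mm by 187 mm) begins 45 mm behind the grasp point.
Start: joints at [1.081, 0.313, 1.498, -0, 1.331, -0.223], TCP at [0.138, 0.506, 0.239] pointing down, gripper open.
Joint ranges: [-2.94, 2.94], [-0.97, 2.17], [0.19, 2.56], [-1.23, 4.37], [0.02, 3.11], [-2.88, 2.88]. Speed limits (rad/s): [2.39, 2.39, 3.01, 3.14, 3.14, 3.14].

### API

Orientations are given as a unit quaternion [w, x, y, z].
In Python, from workcell import bot, fingers, kinematics, status, capture, order gives the robot as it stands. The module is installed in compiled form; this text tells all that it offers. Calls block until the motion is done:
- bot.movep(position, orientation): joint-space move of the TCP to a pose.
- bot.movel(position, attitude=None, v=0.15, until_force=None): straight line of the TCP; attitude=None keeps the orientation; v is the mean speed in m/s. With until_force (N) it stops when the force on the tool has changed by that much, and returns True; else False.
- bot.goto_joints(angles): joint-space move.
- fingers.move_gripper(opening, effort=None): finger opening in m; effort is the grip in N (None keeps the last); returns when the fingers have stopped.
- bot.pause(seconds).
- kinematics.ik(position, orientation): joint angles nearest the present ones, or None.
- status.observe(): the state.
- capture(name): name is "scene" or "top"; returns a dict with "image" (420x560x3 uint8, blue, green, red), "vertical_fov" (degrees; the focal length in pixels is half the picture's height over the tangent of half this angle, whatever the lens; pixels are square), "cx", "cy" (the principal point, pixels), "R" (3x3) and "t" (3): a world point X has camera coordinates R X + t. Camera axes: x right, y down, z forward; pixel columns grow to the right and rows downward; lengths in m; the calibration is good to about 2 mm. A picture is of the moment at which its call begins. There is no depth.
A pose or a line that the arm cannot do raises bot.MotionError and nothing moves.
- order.finish_job(): hands the job in; it is judged then, once.
The state is a dict: "time": time; "qpos": joint angles; "joint_vel": joint speeds; "joint_torque": joint torques, N m; "eef_pos": TCP position; "ee_rot": TCP orientation; "force": force on the tool from outside, world axes, zero at the start; "wrist_torque": the same for the moment, N m; "grip_width": finger opening in m; "grip_force": force on a finger pad.
Only numpy, scipy, OpenCV 4.12 (cv2) and the standard library are available. Lean on these libraries where they do the work, as an engineer would, in place of code of your own. Each camera call takes 0.05 s, during which the arm holds its last target. There are 200 camera calls.

### The job

Turn over the stock of dip pots at the pass: take the dough scraper off the organiser and set it down on the table, then lift the bin with the orange tab straight up out of the organiser and tip yesterday's yellow-lidded pots out of it into the waste can. Put the empty bin back fully home in its place in the organiser and fill it with all the fresh green-lidded pots that stand on the table. Leave the blue-tabbed bin and its paper cups in the organiser and the waste can standing.

Things in the scene. Friction and masses are not known exactly. Their poses are not given: they have to be found in the camera images.
- organiser: fixed steel organiser frame, 130 (x) by 188 mm (y), 50 high, walls 4; two cells, centres at x=0, y=-46 and y=+46 mm, each 121.5 (x) by 88 mm (y) inside, floor 4 mm thick. A bin that is home has its origin at a cell centre, 4 mm above this origin, axes parallel, 1.75 mm play a side. Origin: centre of the underside; +x is the tab side, away from the robot; z up
- orange_bin: white plastic bin with an orange pull tab, in either cell: to be emptied and refilled. 0.16 kg, 60 mm high, outside 84.5 (y) by 118 mm (x) at 46 mm height; sides and back taper 2 mm a side to the foot; walls and floor 3 mm, floor from x=-32 to +57. Origin: foot, at the cell centre; +x to the tab, -x to the front, which slopes 30 deg outwards. Slick: friction about 0.2 (not the tab)
- orange_tab (a point): grip point on the orange pull tab, at x=+53, z=+78 mm of the bin, axes as the bin's: middle of the tab's thickness and width, 18 mm above the rim. The tab is upright, 12 mm thick (x), 44 mm wide (y), its top 14 mm above this point; free space before and behind it above the rim once the dough scraper is gone
- orange_lip (a point): middle of the orange bin's pouring lip, the upper edge of its sloping front, at x=-67, z=+60 mm of the bin. Contents slide out over it when the bin is tipped, tab up and lip down, by 80 deg or more
- blue_bin: bin of the same mould with a blue tab, in the other cell; it stays there. Same origin and axes as the orange bin
- paper_cups: two nested white paper portion cups in the blue bin, 61 mm across, 37 mm high, 20 g; origin at the underside's centre
- scraper: steel dough scraper, white handle, flat across the orange bin's rim before the tab; 109 (its x) by 152 mm (its y), 140 g. Origin: centre of the underside. The handle is the bar along its -x edge, x=-54 to -28, 26 mm wide, 152 long, 23 high. The blade fills the rest, up to 11 mm high. Free table for it: between the organiser and the waste can, x under 0.64
- waste_can: round steel food can with a crumpled liner, used as the waste bin, open on top, outside diameter 160 mm, inside 140 mm, 186 mm high to the liner's edge, floor 5 mm, 0.9 kg, loose; origin at the underside's centre
- old_pot_0: yesterday's sealed dip pot, white with a yellow lid, 35 mm across, 22 mm high, 25 g, in the orange bin; origin at the underside's centre, z towards the lid; two or three are there (None: absent)
- old_pot_1: yesterday's sealed dip pot, white with a yellow lid, 35 mm across, 22 mm high, 25 g, in the orange bin; origin at the underside's centre, z towards the lid; two or three are there (None: absent)
- old_pot_2: yesterday's sealed dip pot, white with a yellow lid, 35 mm across, 22 mm high, 25 g, in the orange bin; origin at the underside's centre, z towards the lid; two or three are there (None: absent)
- fresh_pot_0: fresh sealed dip pot, white with a green lid, 35 mm across, 22 mm high, 25 g, standing on the table to the left; origin at the underside's centre, z towards the lid; three or four are there (None: absent)
- fresh_pot_1: fresh sealed dip pot, white with a green lid, 35 mm across, 22 mm high, 25 g, standing on the table to the left; origin at the underside's centre, z towards the lid; three or four are there (None: absent)
- fresh_pot_2: fresh sealed dip pot, white with a green lid, 35 mm across, 22 mm high, 25 g, standing on the table to the left; origin at the underside's centre, z towards the lid; three or four are there (None: absent)
- fresh_pot_3: fresh sealed dip pot, white with a green lid, 35 mm across, 22 mm high, 25 g, standing on the table to the left; origin at the underside's centre, z towards the lid; three or four are there (None: absent)

How it is judged:
By the outcome, as a careful person would: the job done as asked, in the order asked, and still so for the second after the job is handed in, with the robot touching nothing.
Of old_pot_0, old_pot_1, old_pot_2 only 2 to 3 are there at a start; the rules pass over those that are not, and their reading is None.
Of fresh_pot_0, fresh_pot_1, fresh_pot_2, fresh_pot_3 only 3 to 4 are there at a start; the rules pass over those that are not, and their reading is None.
At some moment in a run one of waste_can, fresh_pot_0, fresh_pot_1, fresh_pot_2, fresh_pot_3 may be knocked a few centimetres aside while the robot is not near it.
It also fails if it takes over 192 s, if anything falls off the work surface, if the arm or the gripper's body presses on something with over 40 N, if the wrist force passes 120 N, or if a joint passes its speed limit or range.

## Working session

There is one attempt and no reset: what is moved stays moved. The work goes in short steps, each a Python script; the robot and the scene stay as the last script left them, time stands still between calls to the robot, and variables do not carry over. Pictures are saved under pics/ and viewed, at most 14 in all, crops included, and the job is handed in when it is done.

```bash
mkdir -p pics
cat > h.py <<'E'
import numpy as np, cv2
from scipy.spatial.transform import Rotation as Rn
from workcell import bot, fingers, kinematics, status, capture, order
def shot(name, fn=None):
    c=capture(name); c['f']=c['image'].shape[0]/2/np.tan(np.radians(c['vertical_fov'])/2)
    c['R']=np.array(c['R']); c['t']=np.array(c['t'])
    if fn: cv2.imwrite('pics/'+fn,c['image'])
    return c
def ray(c,u,v):
    d=c['R'].T@np.array([(u-c['cx'])/c['f'],(v-c['cy'])/c['f'],1]); return -c['R'].T@c['t'],d/np.linalg.norm(d)
def atz(c,u,v,z):
    o,d=ray(c,u,v); return o+d*(z-o[2])/d[2]
def tri(*obs):
    A=np.zeros((3,3));b=np.zeros(3)
    for c,u,v in obs:
        o,d=ray(c,u,v);P=np.eye(3)-np.outer(d,d);A+=P;b+=P@o
    X=np.linalg.solve(A,b); return X,[float(np.linalg.norm(np.cross(X-ray(*q)[0],ray(*q)[1]))) for q in obs]
def proj(c,X):
    p=c['R']@np.array(X)+c['t']; return c['f']*p[0]/p[2]+c['cx'],c['f']*p[1]/p[2]+c['cy']
def q(R): # scipy->wxyz
    x=R.as_quat(); return [x[3],x[0],x[1],x[2]]
def down(yaw=0): # tool z down; tool y axis at world angle yaw+90deg.. (yaw=0: y -> -world y)
    return q(Rn.from_euler('z',yaw)*Rn.from_euler('x',np.pi))
E
python3 - <<'E'
from h import *
for n in('scene','top'):
    c=shot(n,n+'0.png'); print(n,c['f'],c['cx'],c['cy'],c['R'].round(3).tolist(),(-c['R'].T@c['t']).round(3))
s=status.observe();print(s['time'],s['ee_rot'],s['eef_pos'],s['grip_width'],s['force'])
E
```

```text
scene 531.8053647055125 286.99258210747723 211.34380308739975 [[-0.827, -0.562, 0.01], [-0.388, 0.558, -0.733], [0.407, -0.611, -0.68]] [-0.138  0.882  1.134]
top 382.637548439658 280.26362179337355 205.9421607656369 [[0.025, -1.0, 0.007], [-0.995, -0.026, -0.094], [0.094, -0.004, -0.996]] [ 0.416 -0.052  1.139]
0.1 [-1.98911132e-04  1.33031244e-01  9.91111685e-01 -5.26231249e-04] [0.13832903 0.50622824 0.23823103] 0.08823038146696328 [0.36300707 0.37845112 0.74441919]
```

View pics/scene0.png

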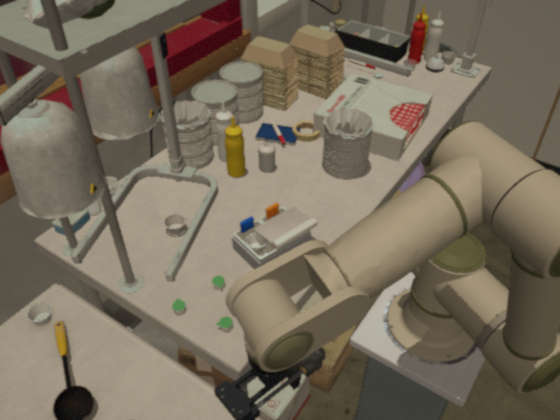

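View pics/top0.png

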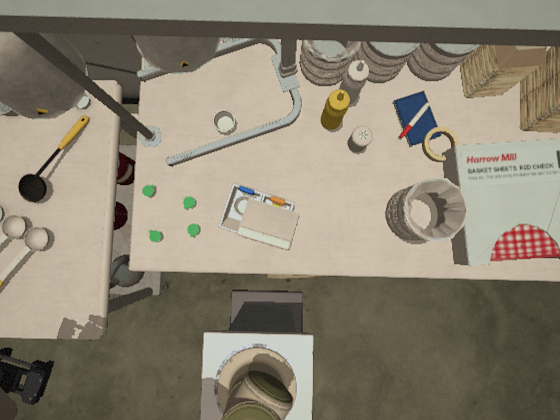

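Scene view: organiser about (275,235), tabs blue (247,225) and orange (272,210), can (347,140), three green lids visible (the fourth hidden by the gripper). Top view: four green lids (149,190), (190,203), (155,236), (194,230), the scraper about (268,225), can about (425,210).

Run:
```python
from h import *
t=shot('top');s=shot('scene')
a=cv2.resize(t['image'][170:265,205:310],None,fx=5,fy=5,interpolation=cv2.INTER_CUBIC)
b=cv2.resize(s['image'][190:280,220:330],None,fx=5,fy=5,interpolation=cv2.INTER_CUBIC)
cv2.imwrite('pics/tz.png',a);cv2.imwrite('pics/sz.png',b)
def blobs(c,lo,hi,z):
    m=cv2.inRange(cv2.cvtColor(c['image'],cv2.COLOR_BGR2HSV),lo,hi)
    n,l,st,ce=cv2.connectedComponentsWithStats(m)
    for i in range(1,n):
        if st[i,4]>15: print(ce[i].round(1),st[i,4],atz(c,*ce[i],z).round(3))
for n,c in(('top',t),('scene',s)):
    print(n,'green');blobs(c,(50,100,60),(80,255,255),.022)
    print('orange');blobs(c,(5,170,120),(17,255,255),.09)
    print('blue');blobs(c,(100,170,80),(125,255,255),.09)
```

```text
top green
[148.2 190.2] 98 [0.558 0.333 0.022]
[188.6 202.1] 96 [0.525 0.213 0.022]
[193.  229.3] 101 [0.446 0.196 0.022]
[154.6 235.5] 97 [0.426 0.307 0.022]
orange
[277.2 200.3] 57 [ 0.53  -0.047  0.09 ]
blue
[245.7 190. ] 45 [0.557 0.041 0.09 ]
scene green
[218.  280.4] 63 [0.526 0.216 0.022]
[178.2 305. ] 76 [0.558 0.337 0.022]
[225.4 321.9] 87 [0.425 0.309 0.022]
orange
[271.7 209.8] 91 [ 0.527 -0.036  0.09 ]
blue
[246.5 224.1] 92 [0.55  0.053 0.09 ]
```

View pics/tz.png

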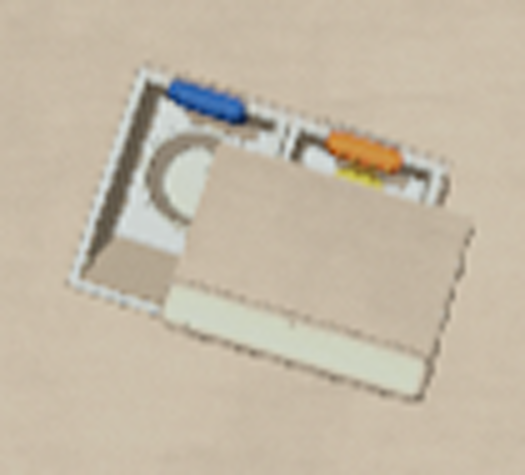

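View pics/sz.png

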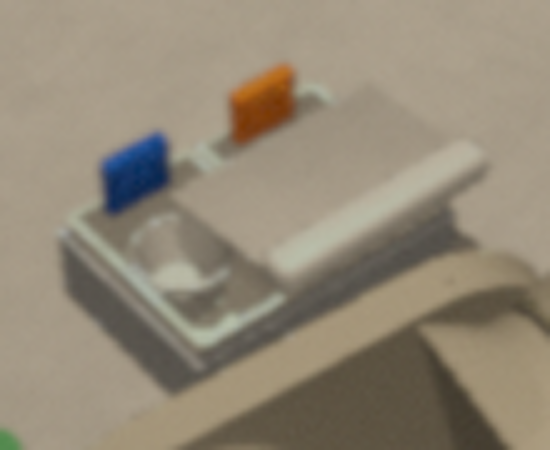

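Crops: the orange bin is in the right cell with one yellow lid peeping out behind the blade. The scraper handle lies along the robot side, and cups sit in the blue bin. Next I triangulate the scraper corners and tab tops.

Run:
```python
from h import *
t=shot('top');s=shot('scene')
T=lambda u,v:(t,(u+.5)/5-.5+205,(v+.5)/5-.5+170)
S=lambda u,v:(s,(u+.5)/5-.5+220,(v+.5)/5-.5+190)
P={}
for n,a,b in [('A+x+y',(215,143),(183,193)),('B+x-y',(474,226),(375,83)),('H-x-y',(421,400),(488,158)),('G-x+y',(163,318),(270,268)),
  ('orL',(331,132),(232,98)),('orR',(401,152),(294,68)),('blL',(172,80),(102,162)),('blR',(243,100),(166,136)),('orgcorner+x+y',(143,70),(68,225)),('org-x+y',(70,284),(205,350))]:
    X,e=tri(T(*a),S(*b)); print(n,X.round(4),np.round(e,4), 'top-only',atz(*T(*a),.075 if n[0] in'AB' else .087 if n[0] in'HG' else .096).round(4))
for n,c in(('top',t),('scene',s)):
    m=cv2.inRange(cv2.cvtColor(c['image'],cv2.COLOR_BGR2HSV),(25,90,120),(35,255,255));print(n,cv2.countNonZero(m))
# can
u=cv2.resize(t['image'][160:260,370:480],None,fx=4,fy=4);v=cv2.resize(s['image'][95:185,305:395],None,fx=4,fy=4)
v=cv2.copyMakeBorder(v,0,u.shape[0]-v.shape[0],0,0,0);cv2.imwrite('pics/can.png',np.hstack([u,v]));print(u.shape)
```

```text
A+x+y [0.5339 0.0348 0.069 ] [0.0027 0.0027] top-only [0.5355 0.0357 0.075 ]
B+x-y [ 0.4944 -0.1102  0.0653] [0.0011 0.0011] top-only [ 0.4927 -0.1102  0.075 ]
H-x-y [ 0.3972 -0.0818  0.0789] [0.0019 0.0019] top-only [ 0.3958 -0.0825  0.087 ]
G-x+y [0.4422 0.0634 0.0851] [0.0061 0.0061] top-only [0.4369 0.06   0.087 ]
orL [ 0.5419 -0.0293  0.0894] [0.0002 0.0002] top-only [ 0.5409 -0.0295  0.096 ]
orR [ 0.5293 -0.0695  0.0899] [0.0025 0.0025] top-only [ 0.5308 -0.0682  0.096 ]
blL [0.568  0.0591 0.0934] [0.0003 0.0003] top-only [0.5674 0.0587 0.096 ]
blR [0.5565 0.0188 0.0889] [0.0021 0.0021] top-only [0.5573 0.0193 0.096 ]
orgcorner+x+y [0.5789 0.08   0.0541] [0.0001 0.0001] top-only [0.5725 0.0749 0.096 ]
org-x+y [0.4554 0.1161 0.0591] [0.0002 0.0002] top-only [0.4539 0.1102 0.096 ]
top 46
scene 57
(400, 440, 3)
```

View pics/can.png

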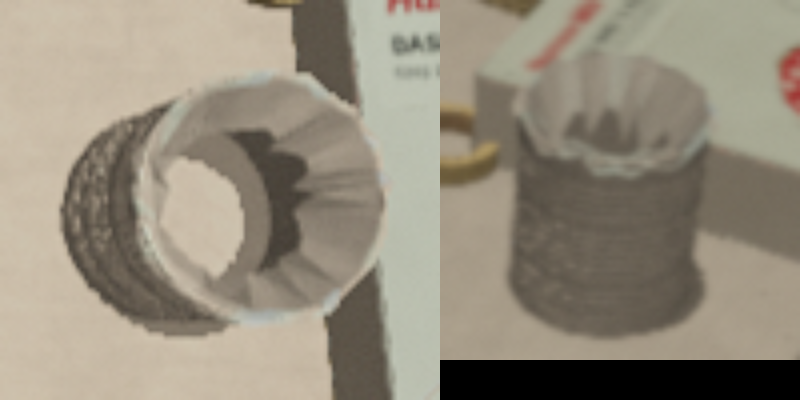

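The can opening is clear (top crop rim centre (265,197), scene crop (612,115)). Next I compute its position, check IK for the pour, and remove the scraper.

```bash
cat >> h.py <<'E'
PSI=np.radians(-16.6)
BIN=np.array([.479,-.032,.004])
XD=np.array([np.cos(PSI),np.sin(PSI),0]);YD=np.array([-np.sin(PSI),np.cos(PSI),0])
G=Rn.from_euler('z',90,degrees=True)*Rn.from_euler('x',np.pi)
def binR(az,tilt): return Rn.from_euler('z',az)*Rn.from_euler('y',-tilt)
TCPB=np.array([.053,0,.063]); LIP=np.array([-.067,0,.060])
def pour(lip,az,tilt,tcpb=TCPB):
    R=binR(az,tilt); return np.array(lip)+R.apply(tcpb-LIP), q(R*G)
E
python3 - <<'E'
from h import *
t=shot('top');s=shot('scene')
X,e=tri((t,436.2,209.2),(s,348,123.7));print('can',X.round(3),np.round(e,4),atz(t,436.2,209.2,.186).round(3),atz(s,348,123.7,.186).round(3))
can=X; az0=np.arctan2(can[1],can[0])
for da in(-30,0,30,60):
  for ti in(45,80,90,100,110):
    az=az0+np.radians(da);l=np.array([can[0],can[1],.225])+.015*np.array([np.cos(az),np.sin(az),0])
    p,o=pour(l,az,np.radians(ti));j=kinematics.ik(p,o);print(da,ti,p.round(3),None if j is None else np.round(j,2))
E
```

```text
can [ 0.512 -0.454  0.164] [0.0034 0.0034] [ 0.508 -0.447  0.186] [ 0.501 -0.422  0.186]
-30 45 [ 0.543 -0.547  0.312] [-0.85  0.52  1.19 -0.42  0.73  0.61]
-30 80 [ 0.523 -0.485  0.344] [-0.75  0.39  1.67  4.23  0.57  2.23]
-30 90 [ 0.516 -0.465  0.345] [-0.72  0.41  1.76  3.94  0.78  2.51]
-30 100 [ 0.51  -0.445  0.343] [-0.7   0.47  1.83  3.78  1.03  2.67]
-30 110 [ 0.503 -0.426  0.337] [-0.69  0.55  1.87  3.68  1.3   2.77]
0 45 [ 0.586 -0.519  0.312] [-0.92  0.5   1.23  0.23  0.65 -0.32]
0 80 [ 0.537 -0.476  0.344] [-0.97  0.31  1.78  2.5   0.42 -2.59]
0 90 [ 0.521 -0.462  0.345] [-0.99  0.33  1.9   2.72  0.69 -2.81]
0 100 [ 0.506 -0.448  0.343] None
0 110 [ 0.491 -0.435  0.337] None
30 45 [ 0.608 -0.473  0.312] [-0.98  0.52  1.19  0.67  0.93 -1.05]
30 80 [ 0.545 -0.46   0.344] [-1.16  0.39  1.67  1.71  0.95 -2.05]
30 90 [ 0.524 -0.456  0.345] [-1.2   0.41  1.76  1.92  1.11 -2.26]
30 100 [ 0.504 -0.452  0.343] [-1.23  0.47  1.83  2.07  1.31 -2.42]
30 110 [ 0.484 -0.448  0.337] [-1.25  0.55  1.87  2.19  1.52 -2.53]
60 45 [ 0.605 -0.423  0.312] [-1.01  0.6   1.07  0.78  1.33 -1.47]
60 80 [ 0.544 -0.443  0.344] [-1.22  0.58  1.37  1.42  1.48 -1.94]
60 90 [ 0.524 -0.45   0.345] [-1.27  0.62  1.42  1.56  1.59 -2.04]
60 100 [ 0.504 -0.457  0.343] [-1.29  0.67  1.46  1.69  1.7  -2.12]
60 110 [ 0.485 -0.463  0.337] [-1.31  0.74  1.49  1.82  1.83 -2.18]
```

Run:
```python
from h import *
fingers.move_gripper(.065,60)
h=np.array([.424,-.011]);o=down(PSI+np.pi/2)
print(np.round(kinematics.ik([*h,.2],o),2))
bot.movep([*h,.2],o)
bot.movel([*h,.10],v=.2)
print(bot.movel([*h,.0765],v=.04,until_force=6))
print(status.observe()['eef_pos'],status.observe()['force'])
fingers.move_gripper(.0,60)
s=status.observe();print(s['time'],s['eef_pos'],s['grip_width'],s['grip_force'],s['force'])
shot('top','g1.png')
a=shot('top')['image'][160:270,200:320];b=shot('scene')['image'][180:290,220:340]
cv2.imwrite('pics/g1.png',np.hstack([cv2.resize(a,None,fx=3,fy=3),cv2.resize(b,None,fx=3,fy=3)]))
```

```text
[-0.3   0.13  1.84 -0.    1.18 -0.01]
False
[ 0.42407362 -0.01103014  0.07654024] [ 0.27211104 -0.25353941  0.51606816]
5.1333 [ 0.42405326 -0.01101231  0.07653489] 0.02415719731645969 59.7776963096112 [-0.69443412 -0.48537576 -0.54656079]
```

View pics/g1.png

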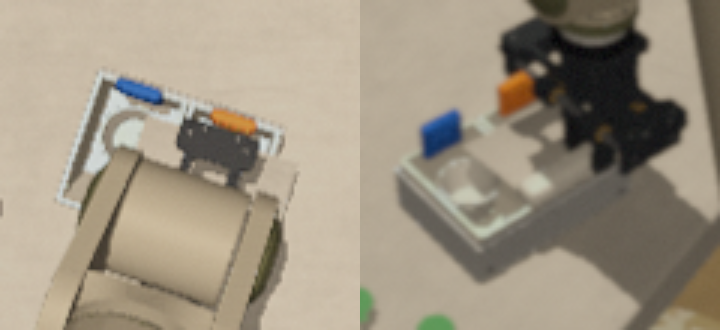

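Handle gripped (24 mm). Lift it, set it down to the right, and look.

Run:
```python
from h import *
h=np.array([.424,-.011]);o=down(PSI+np.pi/2)
bot.movel([*h,.16],v=.12)
print(status.observe()['grip_width'])
t2=np.array([.42,-.21])
bot.movel([*t2,.16],v=.2)
bot.movel([*t2,.03],v=.15)
print(bot.movel([*t2,.0115],v=.03,until_force=5),status.observe()['eef_pos'][2],status.observe()['grip_width'])
fingers.move_gripper(.06,60)
bot.movel([*t2,.25],v=.25)
bot.movep([.30,-.30,.35],o)
t=shot('top');s=shot('scene');print(status.observe()['time'])
a=cv2.resize(t['image'][165:270,205:335],None,fx=5,fy=5,interpolation=cv2.INTER_CUBIC)
cv2.imwrite('pics/a2.png',a)
b=cv2.resize(s['image'][170:280,220:370],None,fx=5,fy=5,interpolation=cv2.INTER_CUBIC)
cv2.imwrite('pics/b2.png',b)
```

```text
0.024708383944620584
True 0.012579178018933376 0.024528492378979107
11.4917
```

View pics/a2.png

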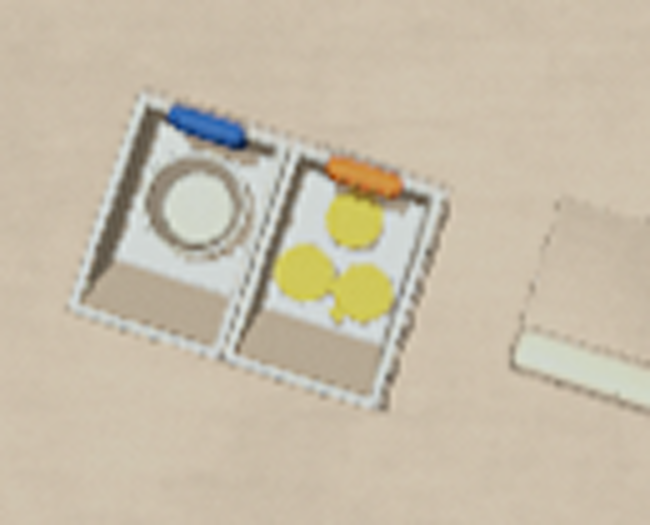

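View pics/b2.png

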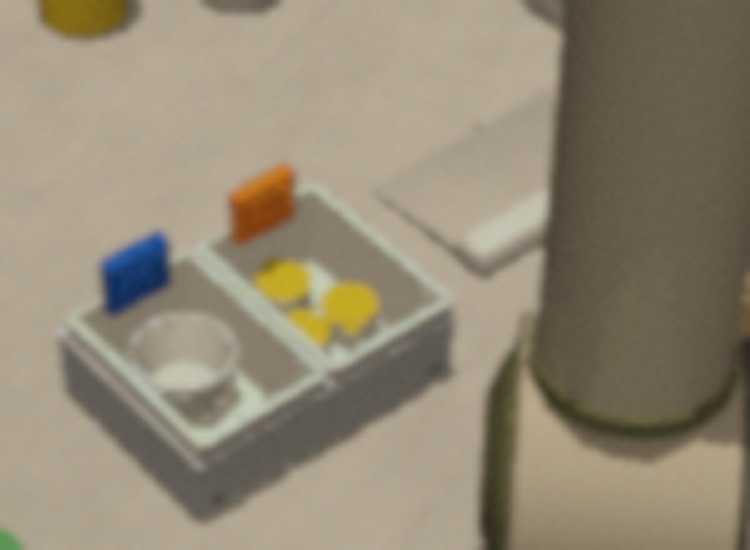

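The bin is clear now: three yellow pots, the scraper flat on the table. Lid centres in the top crop are (355,220), (305,272), (363,292). Next: check the bin corners and can base, then grip the tab and lift.

Run:
```python
from h import *
t=shot('top');s=shot('scene')
T=lambda u,v:((u+.5)/5-.5+205,(v+.5)/5-.5+165)
S=lambda u,v:((u+.5)/5-.5+220,(v+.5)/5-.5+170)
for n,a in (('++',(295,157)),('+-',(443,192)),('--',(377,402)),('-+',(230,356))):
    d=atz(t,*T(*a),.064)-BIN; print(n,(d@XD).round(4),(d@YD).round(4))
X,e=tri((t,*T(445,190)),(s,*S(315,187)));print('corner+-',X.round(4),e)
X,e=tri((t,*T(378,404)),(s,*S(447,298)));print('corner--',X.round(4),e)
# can
o,d=ray(s,346.7,178.9);p=atz(s,346.7,178.9,0);h=d[:2]/np.linalg.norm(d[:2]);print('can base scene',p[:2]+.08*h)
p=atz(t,385.5,213.9,0);print('top left base',p, '-> y',p[1]-.08)
tab=BIN+XD*.053
tab[2]=.067; o=down(PSI+np.pi/2);print(tab)
fingers.move_gripper(.05,60)
bot.movep([*tab[:2],.2],o);bot.movel([*tab[:2],.11],v=.2)
print(bot.movel(tab,v=.05,until_force=6))
fingers.move_gripper(0,60)
st=status.observe();print(st['time'],st['eef_pos'],st['grip_width'],st['force'])
bot.movel([*tab[:2],.16],v=.06)
st=status.observe();print(st['time'],st['eef_pos'],st['grip_width'],st['force'])
a=shot('top')['image'][160:270,200:320];b=shot('scene')['image'][160:270,220:340]
cv2.imwrite('pics/g2.png',np.hstack([cv2.resize(a,None,fx=3,fy=3),cv2.resize(b,None,fx=3,fy=3)]))
```

```text
++ 0.0557 0.0412
+- 0.0628 -0.0445
-- -0.061 -0.0457
-+ -0.0621 0.0406
corner+- [ 0.5283 -0.0941  0.0566] [0.00014439059080070845, 0.0001443905908005996]
corner-- [ 0.4083 -0.0577  0.0599] [0.0023093904321272074, 0.0023093904321270778]
can base scene [ 0.50008454 -0.45642687]
top left base [ 0.50742756 -0.37176462  0.        ] -> y -0.4517646162230465
[ 0.5297911  -0.04714148  0.067     ]
False
15.6167 [ 0.52984652 -0.04717549  0.06703746] 0.011445038466877888 [-0.15810955 -0.2784781   0.69284362]
17.3167 [ 0.52968065 -0.04711235  0.15968592] 0.011573276268997816 [-1.11527078  0.56924875 -2.01756871]
```

View pics/g2.png

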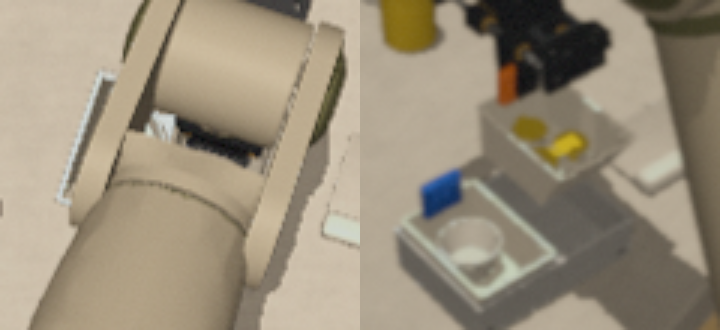

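Bin out with the pots in it and the cell empty. Check the can hasn't shifted, then go over it and tip.

```bash
cat >> h.py <<'E'
CAN=np.array([.505,-.452])
def canmoved():
    a=cv2.imread('pics/scene0.png')[110:190,310:385].astype(int);b=shot('scene')['image'][110:190,310:385].astype(int)
    return (np.abs(a-b).max(2)>40).mean()
E
python3 - <<'E'
from h import *
print('can diff',canmoved())
az=np.radians(18);f=np.array([np.cos(az),np.sin(az),0])
lip=np.array([*CAN,.235])+.012*f
tab=BIN+XD*.053
bot.movel([*tab[:2],.30],v=.2)
print('can diff',canmoved())
qs=[]
for l,ti in ((lip+[0,0.10,.04],50),(lip,50),(lip,65),(lip,80),(lip,92),(lip,104)):
    p,o=pour(l,az,np.radians(ti));qs.append((ti,p,o,kinematics.ik(p,o)));print(ti,p.round(3),np.round(qs[-1][3],2) if qs[-1][3] is not None else None)
if all(x[3] is not None for x in qs) :
    for ti,p,o,_ in qs[:2]: bot.movep(p,o)
    st=status.observe();print(st['time'],st['force'],st['grip_width'])
    shot('scene','p50.png')
a=shot('top')['image'][120:290,260:500];b=shot('scene')['image'][40:210,230:400]
cv2.imwrite('pics/g3.png',np.hstack([cv2.resize(a,None,fx=1.9,fy=1.9),cv2.resize(b,None,fx=1.9,fy=1.9)]))
E
```

```text
can diff 0.274
can diff 0.43566666666666665
50 [ 0.588 -0.325  0.369] [-0.97  0.36  1.32  0.87  1.28 -1.47]
50 [ 0.588 -0.425  0.329] [-1.06  0.56  1.13  0.88  1.34 -1.53]
65 [ 0.562 -0.433  0.345] [-1.16  0.53  1.27  1.16  1.38 -1.74]
80 [ 0.533 -0.443  0.354] [-1.24  0.55  1.38  1.41  1.49 -1.93]
92 [ 0.51  -0.451  0.355] [-1.29  0.6   1.45  1.59  1.62 -2.05]
104 [ 0.486 -0.458  0.351] [-1.32  0.67  1.5   1.74  1.76 -2.14]
20.175 [-0.20573748 -0.28111221 -1.99575494] 0.011232755150410985
```

View pics/g3.png

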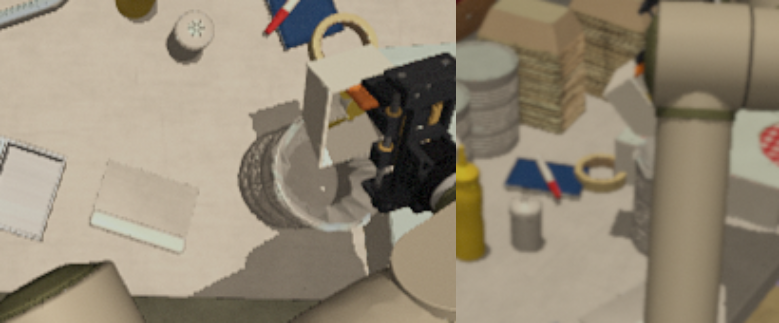

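The can is where it was (left base edge at (386,212) as before), and the bin is above it. Tip it.

Run:
```python
from h import *
az=np.radians(18);f=np.array([np.cos(az),np.sin(az),0])
lip=np.array([*CAN,.235])+.012*f
for ti in (65,80,92,104):
    p,o=pour(lip,az,np.radians(ti)); bot.movep(p,o)
    print(ti,status.observe()['time'],status.observe()['force'][2])
bot.pause(1.0)
st=status.observe();print(st['time'],st['force'],st['grip_width'],st['eef_pos'])
a=shot('top')['image'][140:270,340:500];b=shot('scene')['image'][40:210,230:400]
cv2.imwrite('pics/g4.png',np.hstack([cv2.resize(a,(480,390)),cv2.resize(b,(300,390))]))
```

```text
65 20.7 -2.098205469710478
80 21.05 -1.519333125880431
92 21.3417 -0.6334959692584794
104 21.6167 -0.7353898300749029
22.6167 [ 1.02631162  0.3381533  -0.63069386] 0.011724053306891056 [ 0.48602663 -0.45818972  0.35067297]
```

View pics/g4.png

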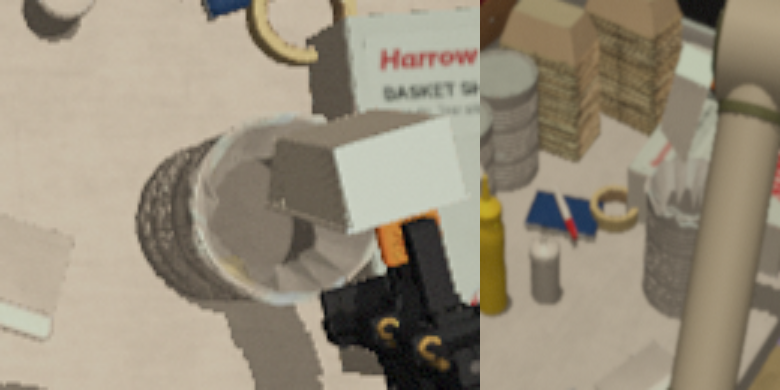

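Run:
```python
from h import *
az=np.radians(18);f=np.array([np.cos(az),np.sin(az),0])
lip=np.array([*CAN,.235])+.012*f
for l,ti in((lip,80),(lip,50),(lip+[0,.1,.04],50)):
    p,o=pour(l,az,np.radians(ti)); bot.movep(p,o)
tab=BIN+XD*.053; o=down(PSI+np.pi/2)
bot.movep([*tab[:2],.30],o); bot.pause(.3)
st=status.observe();print(st['time'],st['force'],st['grip_width'],st['eef_pos'])
t=shot('top');s=shot('scene')
a=t['image'][140:270,340:500];b=s['image'][120:290,200:370]
cv2.imwrite('pics/g5.png',np.hstack([cv2.resize(a,(400,325)),cv2.resize(b,(325,325))]))
```

```text
25.8083 [ 0.15298503  0.93223054 -1.78151009] 0.011178279510848772 [ 0.52980725 -0.04760571  0.29994184]
```

View pics/g5.png

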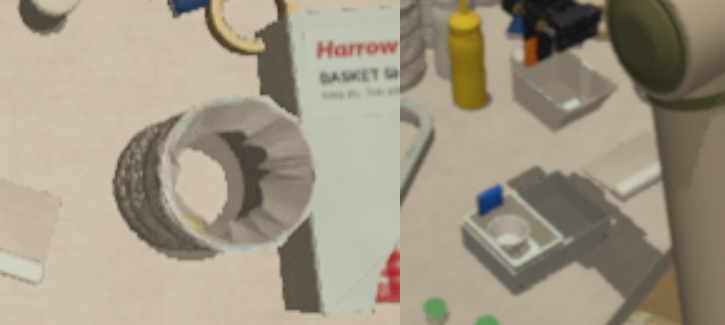

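The bin is empty, the can is standing, and no pots are on the table. Put the bin back along the path it came out by.

Run:
```python
from h import *
bot.movel([.5298,-.0472,.14],v=.2)
for z,v in((.10,.1),(.0675,.04)):
    r=bot.movel([.5298,-.0472,z],v=v,until_force=8); st=status.observe();print(r,st['eef_pos'],st['force'],st['grip_width'])
    if r: break
a=shot('top')['image'][160:270,200:320];b=shot('scene')['image'][180:290,220:340]
cv2.imwrite('pics/g6.png',np.hstack([cv2.resize(a,None,fx=3,fy=3),cv2.resize(b,None,fx=3,fy=3)]))
```

```text
False [ 0.53018527 -0.0473225   0.10067985] [ 0.2613611   0.09241896 -0.48857489] 0.011394497716603802
False [ 0.52990146 -0.04722517  0.0676445 ] [-0.35760716  0.52181833 -1.38269647] 0.011469657352504057
```

View pics/g6.png

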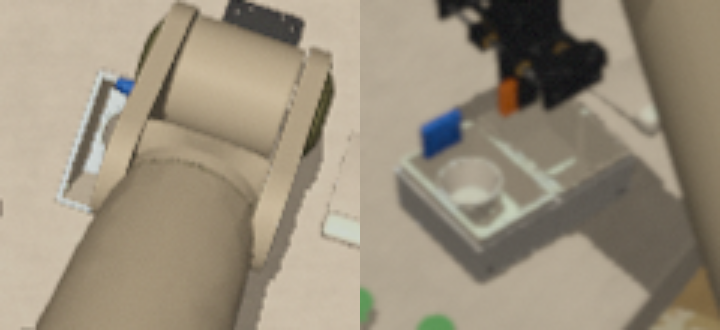

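Bin home. Press it lightly, release, clear out, then verify tab position numerically and locate the green lids from both views.

```bash
cat >> h.py <<'E'
def blobs(c,lo=(50,100,60),hi=(80,255,255),amin=15):
    m=cv2.inRange(cv2.cvtColor(c['image'],cv2.COLOR_BGR2HSV),lo,hi)
    n,l,st,ce=cv2.connectedComponentsWithStats(m)
    return [ce[i] for i in range(1,n) if st[i,4]>amin]
def greens():
    t=shot('top');s=shot('scene');S=blobs(s);out=[]
    for a in blobs(t):
        b=min(S,key=lambda b:np.linalg.norm(atz(s,*b,.022)-atz(t,*a,.022)),default=None)
        X,e=tri((t,*a),(s,*b)) if b is not None else (None,[9])
        out.append((atz(t,*a,.022),X if e[0]<.006 else None))
    return out
E
python3 - <<'E'
from h import *
print(bot.movel([.5298,-.0472,.0655],v=.03,until_force=10),status.observe()['eef_pos'],status.observe()['force'])
fingers.move_gripper(.03,60)
bot.movel([.5298,-.0472,.2],v=.25)
bot.movep([.30,-.25,.33],down(PSI+np.pi/2))
t=shot('top');s=shot('scene')
print('orange',blobs(t,(5,170,120),(17,255,255)),blobs(s,(5,170,120),(17,255,255)),'was 277.2 200.3 / 271.7 209.8')
print('blue',blobs(t,(100,170,80),(125,255,255)),blobs(s,(100,170,80),(125,255,255),40),'was 245.7 190')
for a,b in greens(): print(a.round(4),None if b is None else b.round(4))
print(status.observe()['time'])
# ik test
for x,y in((10,18),(10,-18),(-10,18),(-10,-18)):
    p=BIN+XD*x/1e3+YD*y/1e3; print(np.round(kinematics.ik([p[0],p[1],.038],down(PSI+np.pi/2)),2))
E
```

```text
False [ 0.53061006 -0.04742939  0.06696984] [-2.21413759  0.28549121 11.43422952]
orange [array([277.11111111, 200.22222222])] [array([420.6875,  17.4375]), array([272. , 210.5])] was 277.2 200.3 / 271.7 209.8
blue [array([245.36363636, 189.84090909])] [array([246.57608696, 224.15217391])] was 245.7 190
[0.5575 0.3327 0.022 ] [0.5589 0.3345 0.0186]
[0.5251 0.2126 0.022 ] [0.5265 0.2138 0.0199]
[0.4462 0.196  0.022 ] [0.4472 0.1971 0.0198]
[0.4257 0.3062 0.022 ] [0.4262 0.3075 0.0192]
31.3333
[-0.27  0.51  1.81 -0.    0.83  0.02]
[-0.35  0.5   1.83 -0.    0.81 -0.06]
[-0.27  0.48  1.86 -0.    0.8   0.02]
[-0.35  0.47  1.89 -0.    0.79 -0.06]
```

Bin is home (tab within 0.7 px of where it was) and the four green lids are consistent (z≈0.02). Now place the first two.

```bash
cat >> h.py <<'E'
OX=down(PSI+np.pi/2); OY=down(PSI)
def pickplace(x,y,zr=.038):
    bot.movep([.32,-.12,.30],OX)
    g=[(a,b) for a,b in greens() if a[1]>.13]; print(len(g),'outside')
    a,b=min(g,key=lambda ab:ab[0][1]); p=a if b is None else (a+b)/2; p=p[:2]; print('pick',p.round(4))
    fingers.move_gripper(.07,20)
    bot.movep([*p,.12],OX); bot.movel([*p,.04],v=.2)
    if bot.movel([*p,.010],v=.06,until_force=6): raise SystemExit('touch %s'%status.observe()['eef_pos'])
    fingers.move_gripper(0,20); w=status.observe()['grip_width']; print('width',w)
    if not .028<w<.038: raise SystemExit('no grip')
    bot.movel([*p,.16],v=.2)
    d=(BIN+XD*x+YD*y)[:2]
    bot.movel([*d,.16],v=.25); bot.movel([*d,.09],v=.2)
    r=bot.movel([*d,zr],v=.05,until_force=5); print('down',r,status.observe()['eef_pos'][2],'w',status.observe()['grip_width'])
    fingers.move_gripper(.041,20); bot.pause(.2)
    bot.movel([*d,.16],v=.25); print(status.observe()['time'])
def inbin():
    t=shot('top')
    for c in blobs(t,amin=8):
        d=atz(t,*c,.029)-BIN
        print('lid',c.round(1),'bin mm',(d@XD*1e3).round(1),(d@YD*1e3).round(1))
E
python3 - <<'E'
from h import *
pickplace(.005,.0178); pickplace(.005,-.0178)
bot.movep([.32,-.2,.30],OX); inbin()
E
```

```text
4 outside
pick [0.4466 0.1965]
width 0.03439104035231958
down False 0.0382475327101584 w 0.03412287804680879
40.8
3 outside
pick [0.5259 0.2132]
width 0.034552836232714754
down False 0.03826432396523593 w 0.034249657565562634
50.8417
lid [148.1 190.2] bin mm -29.0 369.5
lid [266.1 216.4] bin mm 4.9 18.2
lid [277.7 220.2] bin mm 4.9 -17.4
lid [154.6 235.5] bin mm -147.3 307.0
```

Both landed flat where aimed. Push them back toward the tab, then place the other two.

Run:
```python
from h import *
fingers.move_gripper(.02,20)
P=lambda x,z:[*(BIN+XD*x)[:2],z]
bot.movep(P(-.022,.15),OY); bot.movel(P(-.022,.08),v=.2)
print(bot.movel(P(-.022,.018),v=.06,until_force=6),status.observe()['eef_pos'][2])
print(bot.movel(P(.004,.018),v=.04,until_force=8))
bot.movel(P(.000,.018),v=.04);bot.movel(P(0,.16),v=.2)
bot.movep([.32,-.2,.30],OX); inbin()
pickplace(-.009,.0178,.041); pickplace(-.009,-.0178,.041)
bot.movep([.32,-.2,.32],OX); inbin()
t=shot('top');s=shot('scene');st=status.observe();print(st['time'],st['grip_width'])
print('orange',blobs(t,(5,170,120),(17,255,255)),'was 277.2 200.3','blue',blobs(t,(100,170,80),(125,255,255)))
a=t['image'][140:270,190:480];b=s['image'][90:290,200:400]
cv2.imwrite('pics/end.png',np.hstack([cv2.resize(a,None,fx=1.6,fy=1.6*1.0),cv2.resize(b,(208,208))]))
cv2.imwrite('pics/end.png',np.hstack([cv2.resize(a,(490,220),interpolation=3),cv2.resize(b,(300,220),interpolation=3)]))
```

```text
False 0.018265199037478003
False
lid [148.1 190.2] bin mm -29.1 369.5
lid [274.7 209.1] bin mm 33.0 1.1
lid [154.7 235.4] bin mm -147.1 306.8
2 outside
pick [0.4257 0.3069]
width 0.033945653115470015
down False 0.04125924438616572 w 0.03433999039781955
69.7917
1 outside
pick [0.5582 0.3335]
width 0.03412142100101628
down False 0.04124694550035971 w 0.03469146792944871
80.6
lid [271.2 212.8] bin mm 19.5 7.2
lid [279.  224.4] bin mm -5.6 -24.8
81.7833 0.0409176248597003
orange [array([277.23076923, 200.19230769])] was 277.2 200.3 blue [array([245.45454545, 189.90909091])]
```

View pics/end.png

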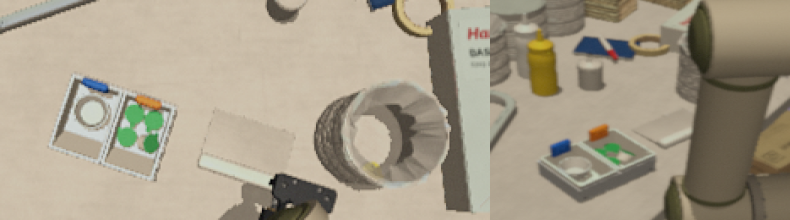

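All four pots are in the bin (one slightly tilted), the scraper is on the table, and the can is standing. I check numerically where the yellow lids show.

Run:
```python
from h import *
bot.movep([.32,.12,.33],OX)
t=shot('top');s=shot('scene')
for n,c in(('top',t),('scene',s)):
    r=cv2.imread(f'pics/{n}0.png')
    f=lambda im:cv2.inRange(cv2.cvtColor(im,cv2.COLOR_BGR2HSV),(21,70,60),(35,255,255))
    m=cv2.bitwise_and(f(c['image']),cv2.bitwise_not(cv2.dilate(f(r),np.ones((3,3)))))
    k,l,st,ce=cv2.connectedComponentsWithStats(m)
    print(n,[(ce[i].round(0).tolist(),int(st[i,4])) for i in range(1,k) if st[i,4]>3])
    print('floor centre',np.round(proj(c,[*CAN,.02])),'rim',[np.round(proj(c,[CAN[0]+.07*np.cos(a),CAN[1]+.07*np.sin(a),.186])).tolist() for a in np.arange(0,6.2,np.pi/4)],
     'floor',[np.round(proj(c,[CAN[0]+.06*np.cos(a),CAN[1]+.06*np.sin(a),.02])).tolist() for a in np.arange(0,6.2,np.pi/4)])
# lid colours / shapes in the bin
m=cv2.inRange(cv2.cvtColor(t['image'],cv2.COLOR_BGR2HSV),(45,80,40),(85,255,255))
print('\n'.join(''.join('#' if v else '.' for v in row) for row in m[198:236,255:292]))
```

```text
top [([410.0, 239.0], 55), ([184.0, 267.0], 22), ([383.0, 281.0], 4), ([396.0, 305.0], 4), ([199.0, 313.0], 8), ([383.0, 330.0], 7), ([428.0, 333.0], 5), ([343.0, 335.0], 5), ([142.0, 346.0], 4), ([3.0, 349.0], 5), ([8.0, 352.0], 10), ([460.0, 350.0], 6), ([1.0, 353.0], 6), ([7.0, 359.0], 5), ([20.0, 361.0], 7), ([28.0, 364.0], 6), ([41.0, 364.0], 7), ([50.0, 364.0], 6), ([1.0, 364.0], 4), ([31.0, 366.0], 10), ([6.0, 368.0], 4), ([46.0, 366.0], 5), ([16.0, 371.0], 12), ([44.0, 369.0], 6), ([49.0, 371.0], 5), ([1.0, 374.0], 9), ([10.0, 371.0], 8), ([19.0, 374.0], 13), ([32.0, 376.0], 22), ([12.0, 378.0], 12), ([368.0, 374.0], 4), ([6.0, 377.0], 5), ([256.0, 378.0], 6), ([5.0, 380.0], 7), ([27.0, 380.0], 7), ([38.0, 378.0], 4), ([44.0, 379.0], 10), ([245.0, 379.0], 10), ([18.0, 386.0], 20), ([35.0, 382.0], 6), ([39.0, 382.0], 4), ([268.0, 382.0], 9), ([2.0, 382.0], 6), ([8.0, 382.0], 4), ([3.0, 386.0], 4), ([13.0, 385.0], 4), ([34.0, 390.0], 74), ([7.0, 388.0], 4), ([10.0, 387.0], 4), ([3.0, 391.0], 16), ([13.0, 390.0], 4), ([24.0, 395.0], 30), ([33.0, 399.0], 12), ([8.0, 400.0], 4), (
[... 2868 characters left out ...]
.##.............
....###########......................
....############.......##..#.........
....############......######.........
.....###########.....#######.........
.....###########.....#######.........
.....##########.....########.........
......########......#########........
.......#######......#########........
........####........#########........
....................########.........
.....................#######.........
.....................#####...........
.......................#.............
.....................................
.....................................
.....................................
.....................................
.....................................
```

```bash
python3 -c "
from h import *
inbin();print(order.finish_job(),status.observe()['time'])"
```

```text
lid [271.3 212.8] bin mm 19.6 7.1
lid [279.  224.4] bin mm -5.6 -24.8
the job is handed in; nothing more can be done
the job is handed in; nothing more can be done
```

I handed the job in with every step done: the scraper is on the table, the orange bin is emptied, back home and holding all four fresh pots (one leaning), and the blue bin, cups and can are standing. I saw the bin empty after tipping, but only one yellow lid is visible in the can, so the other two old pots being there is inferred; the can also seems to have shifted about 2–3 cm.

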